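Clamp the treatment chamber's lid crosswise

ROBOT

A 6-joint arm with a two-finger parallel gripper is mounted at the origin on the work surface. World frame = base frame: x ahead of the robot, y to its left, z up, the work surface at z = 0. Lengths are in mm, angles in rad, forces in N, time in s.
With the tool pointing down it reaches from about 275 to 1000 mm from the base axis. Payload 8.4 kg.
Tool frame: the origin (TCP) lies at the very end of the fingers, on their centre line; the grasp point (between the pads) lies 19 mm behind it (r.tcp_to_grasp is the distance from the TCP to the grasp point, in mm); z points along the fingers, y is the line along which they close (so a half turn about z gives the same grasp; the last joint's range is limited). The gripper opens to 85 mm and grips with 20 to 120 N. Pads are 22 mm wide; open, the fingers measure 114 mm over their backs; the gripper's body (76 mm by 85 mm) begins 54 mm behind the grasp point. The pads swing forward as they close: fully open they stand 13 mm farther back than shut.
Start: joints at [-1.263, 0.353, 1.633, -0, 1.155, -0.002], TCP at [190.541, -595.249, 196.481] pointing down, gripper open.
Joint ranges: [-2.63, 2.63], [-0.92, 2.1], [0.06, 2.66], [-1.3, 4.44], [0, 2.69], [-3.02, 3.02]. Speed limits (rad/s): [2.22, 2.22, 2.79, 3.14, 3.14, 3.14].

INTERFACE

Orientations are given as [roll, pitch, yaw] about the fixed x, y, z axes, in that order (R = Rz(yaw) Ry(pitch) Rx(roll)).
In Python, from rig import r gives the robot as it stands. The module is installed in compiled form; this text tells all that it offers.
- The arm moves only by the tool play_rows, never from a script. Its argument "rows" is a list of rows, each an object with "dp": the shift along the tool's x, y, z in units of 40 mm (1.0 is 40 mm), a list of three; "turn": the turn, a rotation vector about the tool's x, y, z in units of 6 degrees (1.0 is 6 degrees), a list of three; "fingers": the closure, from 0 (fully open) to 1 (shut). In form: [{"dp": [tx, ty, tz], "turn": [wx, wy, wz], "fingers": fingers}, ...]. A call has 1 to 5 rows; each row shifts and turns the commanded pose from where the row before left it, along the tool's axes as they then stand; what a row does not reach is not made up. A row lasts 1/12 s, in which the tool goes at most 41.7 mm and 7.16 degrees, less where a joint would pass 70% of its speed; a pose out of reach is approached as far as the arm can. A call is refused whole if a number of a shift passes 1 or a number of a turn 1, either way. A call with a gripper value outside its range is refused whole. The fingers move at their own pace and stop on an object; "force" is the grip in N (left out, the last holds). Time passes only in rows, so rows that do not move let the fingers close. It gives the time, the measured TCP pose, the force, the opening and the grip force at its end, in the units of the state.
- r.sense(): the state, without advancing time (a new reading comes with each control period).
- r.grab_frame(name): name is "side" or "top" or "wrist"; returns a dict with "pixels" (420x560x3 uint8, red, green, blue), "fx", "fy", "cx", "cy" (pixels), "dist" ([k1, k2, p1, p2, k3] as OpenCV has them; the pictures are not rectified), "pose" (4x4, takes a point from camera to world coordinates). Camera axes: x right, y down, z forward; pixel columns grow to the right and rows downward; lengths in mm; the calibration is good to about 2 mm. A picture is of the moment at which its call begins. There is no depth.
- r.sign_off(): hands the job in; it is judged then, once.
The state is a dict: "clock": time; "qpos": joint angles; "qvel": joint speeds; "joint_efforts": joint torques, N m; "eef_pos": TCP position; "tcp_rot": TCP orientation; "contact_force": force on the tool from outside, world axes, zero at the start; "wrist_torque": the same for the moment, N m; "opening": opening from 0.0 (shut) to 1.0 (fully open); "grasp_force": force on a finger pad.
Only numpy, scipy, OpenCV 4.12 (cv2) and the standard library are available. Lean on these libraries where they do the work, as an engineer would, in place of code of your own. Each camera call takes 0.05 s, during which the arm holds its last target. There are 200 camera calls.

TASK

The round chamber's lid has four bar nuts: the steel ones are tight, red and the blue one opposite are loose. Using the yellow-handled forked wrench, turn these clockwise a little each pass: red half way (bar in line with its black dots), blue half way, red fully home, then blue fully home (bars along the rim). Keep the gripper off the chamber, then stand the wrench upright back in its own pocket.

Things in the scene. Friction and masses are not known exactly. Their poses are not given: they have to be found in the camera images.
- wrench: Loose 130 mm forked wrench, upright in a pocket (52 x 46 mm, floor at 10, rim at 36 mm) of a fixed stand; an 81 mm tall black driver is 110 mm off. Origin: centre of foot underside, z up. Foot 40 (x) x 31 (y) mm, 36 high; through slot along x from below, 19 wide, 26 deep. Shaft dia 16. Yellow paddle at height 75-130: 40 (x) x 12 (y) mm; hold its flat faces at 105. Same after a half turn. 0.25 kg
- chamber: Fixed round metal chamber, 252 mm wide, flat lid 60 mm above the table. Origin: centre of its underside, z up. Nut axes vertical, 85 mm from the centre: red at +x, blue at -x, tight unturnable steel ones at +-y. Each nut is a bar 44 mm long, 9 thick, from 4 to 18 mm above the lid, on a 22 mm wide boss. Black dots show the half-way direction of the red and blue bars.
- red_nut (a joint): Turn of the red nut (rad), clockwise from above positive. 0: bar along the chamber's x (towards its centre); 0.785 half way; 1.571 fully home, a hard stop, bar along the chamber's y. Starts at 0 to 0.2. Friction 0.12 N m; stays where left. Put the wrench's slot over the bar from above: it is loose, and turns about 0.25 rad either side of in line before it pushes the bar.
- blue_nut (a joint): Turn of the blue nut (rad), all exactly as for the red nut: 0 bar along the chamber's x, 0.785 half way, 1.571 fully home at its hard stop, clockwise from above positive. Starts at 0 to 0.2.

How it is judged (in metres and radians):
On the way, in this order (a step that is already met when the one before it is completed fails the run):
1. red nut about half way, blue still loose, turned with the wrench (which is over that nut) (value of joint red_nut between 0.43 and 1.14 rad and value of joint blue_nut below 0.35 rad and x of wrench in the frame of chamber between 0.065 and 0.105 m and y of wrench in the frame of chamber between -0.02 and 0.02 m and height (world z) of wrench below 0.1 m), for 0.2 s.
2. blue nut about half way, red still half way, turned with the wrench (which is over that nut) (value of joint blue_nut between 0.43 and 1.14 rad and value of joint red_nut between 0.43 and 1.14 rad and x of wrench in the frame of chamber between -0.105 and -0.065 m and y of wrench in the frame of chamber between -0.02 and 0.02 m and height (world z) of wrench below 0.1 m), for 0.2 s.
3. red nut fully home, blue still half way, turned with the wrench (which is over that nut) (value of joint red_nut above 1.37 rad and value of joint blue_nut between 0.43 and 1.14 rad and x of wrench in the frame of chamber between 0.065 and 0.105 m and y of wrench in the frame of chamber between -0.02 and 0.02 m and height (world z) of wrench below 0.1 m), for 0.2 s.
4. blue nut fully home too, turned with the wrench (which is over that nut) (value of joint each of blue_nut, red_nut above 1.37 rad and x of wrench in the frame of chamber between -0.105 and -0.065 m and y of wrench in the frame of chamber between -0.02 and 0.02 m and height (world z) of wrench below 0.1 m), for 0.2 s.
At the end, for the whole second after the job is handed in: Red and blue nuts both within 0.2 rad of their hard stops, and the wrench released, at rest and upright (within 10 degrees) in the pocket it came from (within 20 mm of where it stood) (value of joint each of red_nut, blue_nut above 1.37 rad and distance of wrench from where it was at the start of the episode below 0.02 m and angle between wrench's own z axis and vertical below 0.17 rad and linear speed of wrench below 0.02 m/s); the robot touches nothing.
It fails at once if one nut pulled well past half way while the opposite one is not yet half way ((value of joint red_nut above 1.2 rad and value of joint blue_nut below 0.4 rad) or (value of joint blue_nut above 1.2 rad and value of joint red_nut below 1.3 rad)).
It fails at once if the gripper or arm itself pushes on the chamber or its nuts instead of the wrench (contact force between any of the fingers, the arm and chamber above 2 N).
It also fails if it takes over 72 s, if anything falls off the work surface, if the arm or the gripper's body presses on something with over 40 N, if the wrist force passes 120 N, or if a joint passes its speed limit or range.

## Working session

There is one attempt and no reset: what is moved stays moved. The work goes in short steps, Python scripts to look and compute and a tool call to move; the robot and the scene stay as the last step left them, time stands still between calls to the robot, and variables do not carry over. Pictures are saved under pics/ and viewed, at most 10 in all, crops included, and the job is handed in when it is done.

Besides the shell and the picture viewer there is one more tool, called after "Request:" by a JSON object that holds its "method" and its "body", one argument or row to a line. play_rows: Moves the arm, as the interface text tells. Its arguments: {"type":"object","properties":{"rows":{"type":"array"},"force":{"type":"number"}},"required":["rows"]}

```bash
mkdir -p pics; cat > h.py <<'E'
import numpy as np,cv2
from rig import r
def grab(n):
    f=r.grab_frame(n); f['K']=np.array([[f['fx'],0,f['cx']],[0,f['fy'],f['cy']],[0,0,1]],float); f['dist']=np.array(f['dist'],float); f['pose']=np.array(f['pose']); return f
def save(f,name,box=None,s=1):
    p=f['pixels'][:,:,::-1]
    if box: p=p[box[1]:box[3],box[0]:box[2]]
    cv2.imwrite('pics/'+name,cv2.resize(np.ascontiguousarray(p),None,fx=s,fy=s,interpolation=cv2.INTER_CUBIC))
def ray(f,uv):
    u=cv2.undistortPoints(np.array(uv,float).reshape(-1,1,2),f['K'],f['dist']).reshape(-1,2)
    d=np.c_[u,np.ones(len(u))]@f['pose'][:3,:3].T
    return f['pose'][:3,3],d
def plane(f,uv,z):
    o,d=ray(f,uv); return o+d*((z-o[2])/d[:,2])[:,None]
def proj(f,P):
    T=np.linalg.inv(f['pose']); return cv2.projectPoints(np.array(P,float).reshape(-1,1,3),cv2.Rodrigues(T[:3,:3])[0],T[:3,3],f['K'],f['dist'])[0].reshape(-1,2)
E
python3 - <<'E'
from h import *
t=grab('top');s=grab('side')
save(t,'top0.png');save(s,'side0.png')
for f in(t,s):print(f['pose'].round(3).tolist(),f['fx'])
print(r.sense())
E
```

```text
[[-0.007, -0.996, 0.084, 482.529], [-1.0, 0.007, -0.004, -49.082], [0.004, -0.084, -0.996, 1138.555], [0.0, 0.0, 0.0, 1.0]] 457.9846544342116
[[0.911, -0.31, 0.272, 327.461], [-0.413, -0.688, 0.597, -577.208], [0.002, -0.656, -0.755, 755.926], [0.0, 0.0, 0.0, 1.0]] 418.23960246665723
{'clock': 0.1, 'qpos': array([-1.26339137e+00,  3.53590307e-01,  1.63403494e+00, -1.60396626e-05,
        1.15520143e+00, -2.38439286e-03]), 'qvel': array([-6.46199257e-04, -1.62375286e-03, -1.23237833e-03, -5.64824536e-04,
        2.72011312e-04, -4.68241917e-05]), 'joint_efforts': array([-4.71495041e-04, -6.06354403e+01, -3.42819035e+01, -7.70231827e-05,
        3.90957764e-03, -8.74690102e-06]), 'eef_pos': array([ 190.40205395, -594.8119439 ,  195.84027174]), 'tcp_rot': array([-3.14035860e+00,  1.17238709e-05,  3.09795845e-01]), 'contact_force': array([ 0.23265703, -0.25024788,  0.14070452]), 'wrist_torque': array([-0.04101261,  0.04050765, -0.03406179]), 'grasp_force': 0.0, 'opening': 0.9979508379560089}
```

View pics/top0.png

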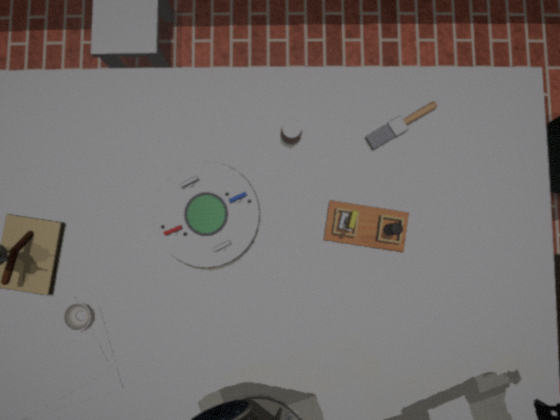

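View pics/side0.png

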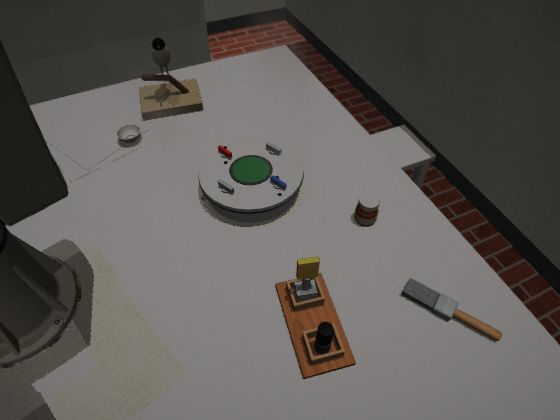

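The top view shows the chamber centred near (206,214), with the red bar at (172,230) and the blue at (238,197). The wrench pocket is at about (345,222) with the paddle top at (352,219), and the driver is at (393,229). The side view confirms the wrench is upright, with its paddle at (308,268).

```bash
cat >> h.py <<'E'
def mask(f,c):
    h=cv2.cvtColor(f['pixels'],cv2.COLOR_RGB2HSV);H,S,V=[h[:,:,i].astype(int) for i in range(3)]
    m={'r':((H<6)|(H>174))&(S>150)&(V>60),'b':(abs(H-115)<12)&(S>130),'y':(abs(H-28)<7)&(S>150)&(V>70),'g':(abs(H-65)<20)&(S>80)}[c].astype(np.uint8)
    return m
def blob(m,box):
    k=np.zeros_like(m);k[box[1]:box[3],box[0]:box[2]]=m[box[1]:box[3],box[0]:box[2]]
    n,l,s,c=cv2.connectedComponentsWithStats(k);i=1+np.argmax(s[1:,4]);v,u=np.where(l==i);return np.c_[u,v],c[i]
def axis(P):
    q=P[:,:2]-P[:,:2].mean(0);e=np.linalg.svd(q,full_matrices=False)[2];L=q@e.T
    return P[:,:2].mean(0),np.arctan2(e[0,1],e[0,0]),np.ptp(L,axis=0)
def nuts(f,box):
    o={}
    for c in'rb':
        uv,_=blob(mask(f,c),box);o[c]=axis(plane(f,uv,78))
    return o
E
python3 - <<'E'
from h import *
t=grab('top');s=grab('side')
for n,f,box in(('t',t,(130,140,280,290)),('s',s,(180,120,320,230))):
    o=nuts(f,box)
    for c in o:print(n,c,o[c])
    uv,_=blob(mask(f,'g'),box);print('g',plane(f,uv,60).mean(0))
    d=o['r'][0]-o['b'][0];print('center',(o['r'][0]+o['b'][0])/2,'len',np.hypot(*d),'yaw',np.arctan2(d[1],d[0]))
for n,f,box in(('t',t,(325,190,375,245)),('s',s,(280,240,340,290))):
    uv,c=blob(mask(f,'y'),box);print(n,len(uv),c,uv.min(0),uv.max(0));
    P=plane(f,uv,140);print(axis(P))
p=cv2.hconcat([cv2.resize(t['pixels'][190:260,315:415],(500,350),interpolation=2),cv2.resize(s['pixels'][240:310,270:330],(300,350),interpolation=2)])
cv2.imwrite('pics/c1.png',p[:,:,::-1])
p=cv2.hconcat([cv2.resize(t['pixels'][155:275,150:265],(460,480),interpolation=2)])
cv2.imwrite('pics/c2.png',p[:,:,::-1])
E
```

```text
t r (array([523.76110196, 191.61905669]), np.float64(1.9298994438878228), array([37.31647486,  4.47195489]))
t b (array([600.07843773,  40.83392311]), np.float64(1.9901708081238354), array([36.36856749,  5.78373718]))
g [562.0931671  118.15016691  60.        ]
center [561.91976985 116.2264899 ] len 168.99849777333267 yaw 2.039338309601987
s r (array([525.66304825, 188.46005037]), np.float64(-1.1981014254703168), array([42.00626194, 10.32869229]))
s b (array([601.82766216,  39.1858583 ]), np.float64(-1.1666113044198139), array([41.44583489,  7.91113793]))
g [564.27585682 116.55215992  60.        ]
center [563.7453552  113.82295433] len 167.58231657377985 yaw 2.042596756948898Traceback (most recent call last):
  File "<stdin>", line 9, in <module>
  File "h.py", line 23, in blob
    n,l,s,c=cv2.connectedComponentsWithStats(k);i=1+np.argmax(s[1:,4]);v,u=np.where(l==i);return np.c_[u,v],c[i]
                                                    ~~~~~~~~~^^^^^^^^^
    return _wrapfunc(a, 'argmax', axis=axis, out=out, **kwds)
    return bound(*args, **kwds)
ValueError: attempt to get argmax of an empty sequence
```

```bash
sed -i "s/'y':(abs(H-28)<7)&(S>150)&(V>70)/'y':(abs(H-28)<8)\&(S>110)\&(V>70)/" h.py
python3 - <<'E'
from h import *
t=grab('top');s=grab('side')
p=cv2.hconcat([cv2.resize(t['pixels'][190:260,315:415],(500,350),interpolation=2),cv2.resize(s['pixels'][240:310,270:330],(300,350),interpolation=2)])
cv2.imwrite('pics/c1.png',p[:,:,::-1])
print(cv2.cvtColor(t['pixels'],cv2.COLOR_RGB2HSV)[214:228,350:356].tolist())
for n,f,box in(('s',s,(280,240,340,290)),('t',t,(340,200,370,235))):
    uv,c=blob(mask(f,'y'),box);print(n,len(uv),c,uv.min(0),uv.max(0));
    P=plane(f,uv,140);print(axis(P)); print(cv2.boxPoints(cv2.minAreaRect(uv.astype(np.float32))))
E
```

```text
[[[20, 94, 54], [26, 117, 76], [28, 129, 111], [29, 130, 129], [29, 128, 133], [29, 128, 132]], [[20, 111, 62], [25, 130, 88], [27, 130, 116], [29, 130, 131], [30, 126, 134], [29, 128, 134]], [[23, 106, 70], [25, 131, 101], [29, 125, 124], [28, 124, 134], [30, 123, 133], [29, 129, 130]], [[22, 121, 74], [28, 123, 110], [28, 128, 128], [29, 126, 132], [30, 127, 135], [29, 123, 131]], [[25, 116, 77], [28, 133, 107], [29, 127, 129], [30, 124, 132], [30, 128, 133], [28, 125, 129]], [[23, 127, 88], [28, 130, 116], [29, 127, 130], [30, 124, 134], [29, 129, 132], [27, 119, 126]], [[24, 138, 100], [28, 126, 127], [29, 126, 130], [29, 128, 133], [29, 131, 130], [26, 119, 122]], [[27, 132, 108], [28, 127, 130], [29, 126, 134], [29, 126, 134], [28, 132, 129], [27, 121, 110]], [[29, 122, 113], [29, 126, 130], [30, 121, 135], [30, 128, 132], [29, 130, 126], [24, 110, 114]], [[28, 129, 115], [29, 127, 130], [29, 131, 132], [29, 132, 131], [27, 132, 120], [24, 107, 112]], [[28, 130, 124], [30, 125, 133], [29, 128, 133], [29, 133, 128], [27, 131, 111], [22, 104, 108]], [[28, 127, 131], [30, 124, 132], [29, 132, 131], [29, 133, 125], [27, 120, 106], [23, 91, 106]], [[28, 127, 124], [29, 128, 129], [28, 137, 130], [28, 132, 124], [27, 118, 102], [20, 97, 108]], [[26, 132, 106], [26, 129, 119], [26, 140, 120], [26, 129, 113], [23, 103, 99], [21, 81, 110]]]
s 124 [307.92741935 260.33064516] [297 257] [319 264]
(array([ 544.04086504, -220.45127887]), np.float64(2.872337459711936), array([38.77586875, 11.88717571]))
[[296.71997 259.04   ]
 [318.41998 255.94002]
 [319.21997 261.54   ]
 [297.51996 264.64   ]]
t 105 [352.58095238 219.02857143] [349 210] [357 228]
(array([ 542.72729314, -216.65666046]), np.float64(2.9003648432859412), array([39.51011688, 13.05371419]))
[[347.69757 227.07803]
 [351.4732  209.45853]
 [357.27808 210.70242]
 [353.50244 228.32193]]
```

View pics/c1.png

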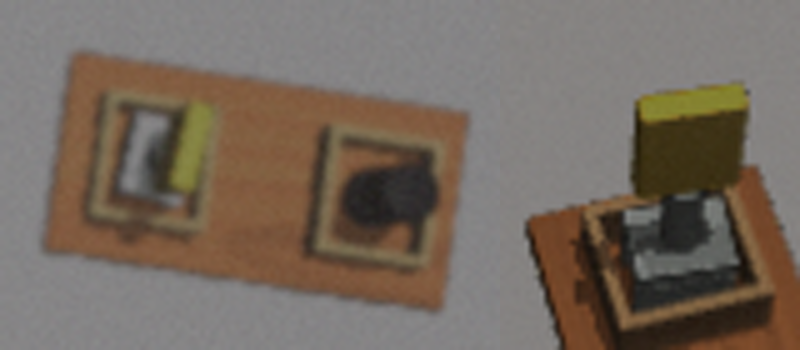

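The crop shows the wrench foot centred in its pocket, with the paddle edge-on to the driver side. I'll move above the wrench.

Request:
{"method": "play_rows", "body": {
  "rows": [
    {"dp": [0.75, -0.42, 0], "turn": [0, 0, 0], "fingers": 0},
    {"dp": [0.75, -0.42, 0], "turn": [0, 0, 0], "fingers": 0},
    {"dp": [0.75, -0.42, 0], "turn": [0, 0, 0], "fingers": 0},
    {"dp": [0.75, -0.42, 0], "turn": [0, 0, 0], "fingers": 0},
    {"dp": [0.75, -0.42, 0], "turn": [0, 0, 0], "fingers": 0}
  ]
}}

```text
clock: 0.72
eef_pos: [308.5, -468.3, 196.5]
tcp_rot: [3.142, -0.0, 0.309]
contact_force: [0.4, -0.5, 0.6]
opening: 0.998
grasp_force: 0.0
```

Request:
{"method": "play_rows", "body": {
  "rows": [
    {"dp": [0.75, -0.42, 0], "turn": [0, 0, 0], "fingers": 0},
    {"dp": [0.75, -0.42, 0], "turn": [0, 0, 0], "fingers": 0},
    {"dp": [0.75, -0.42, 0], "turn": [0, 0, 0], "fingers": 0},
    {"dp": [0.75, -0.42, 0], "turn": [0, 0, 0], "fingers": 0},
    {"dp": [0.75, -0.42, 0], "turn": [0, 0, 0], "fingers": 0}
  ]
}}

```text
clock: 1.13
eef_pos: [426.0, -342.4, 196.6]
tcp_rot: [3.141, -0.0, 0.31]
contact_force: [1.3, -0.4, -0.1]
opening: 1.002
grasp_force: 0.0
```

Request:
{"method": "play_rows", "body": {
  "rows": [
    {"dp": [0.75, -0.42, 0], "turn": [0, 0, 0], "fingers": 0},
    {"dp": [0.75, -0.42, 0], "turn": [0, 0, 0], "fingers": 0},
    {"dp": [0.75, -0.42, 0], "turn": [0, 0, 0], "fingers": 0},
    {"dp": [0.75, -0.42, 0], "turn": [0, 0, 0], "fingers": 0},
    {"dp": [0.75, -0.42, 0], "turn": [0, 0, 0], "fingers": 0}
  ]
}}

```text
clock: 1.55
eef_pos: [543.3, -216.6, 196.6]
tcp_rot: [3.141, -0.0, 0.31]
contact_force: [0.5, -0.8, -0.4]
opening: 0.995
grasp_force: 0.0
```

Request:
{"method": "play_rows", "body": {
  "rows": [
    {"dp": [0, 0, 0], "turn": [0, 0, 0.9], "fingers": 0},
    {"dp": [0, 0, 0], "turn": [0, 0, 0.9], "fingers": 0},
    {"dp": [0, 0, 0], "turn": [0, 0, 0.9], "fingers": 0},
    {"dp": [0, 0, 0], "turn": [0, 0, 0.9], "fingers": 0},
    {"dp": [0, 0, 0], "turn": [0, 0, 0.9], "fingers": 0}
  ]
}}

```text
clock: 1.97
eef_pos: [542.3, -217.9, 196.4]
tcp_rot: [-3.142, 0.0, -0.166]
contact_force: [0.2, 0.4, 0.7]
opening: 1.001
grasp_force: 0.0
```

Request:
{"method": "play_rows", "body": {
  "rows": [
    {"dp": [0, 0, 0], "turn": [0, 0, 0.9], "fingers": 0},
    {"dp": [0, 0, 0], "turn": [0, 0, 0], "fingers": 0},
    {"dp": [0, 0, 0], "turn": [0, 0, 0], "fingers": 0}
  ]
}}

```text
clock: 2.22
eef_pos: [542.3, -218.0, 196.5]
tcp_rot: [-3.142, 0.0, -0.253]
contact_force: [-0.1, -0.7, 0.9]
opening: 1.001
grasp_force: 0.0
```

```bash
python3 - <<'E'
from h import *
w=grab('wrist');save(w,'w0.png');print(w['pose'].round(3).tolist(),w['fx'])
try:
    uv,c=blob(mask(w,'y'),(0,0,560,420));print(len(uv),c,uv.min(0),uv.max(0));print(axis(plane(w,uv,140)))
except Exception as e:print(e)
E
```

```text
[[-0.25, -0.921, -0.3, 617.872], [-0.968, 0.238, 0.077, -239.71], [0.0, 0.309, -0.951, 374.508], [0.0, 0.0, 0.0, 1.0]] 369.70001187785317
1141 [280.55828221 202.04732691] [272 167] [290 236]
(array([ 548.90833468, -222.24245916]), np.float64(2.8848958487393235), array([47.81827546, 11.95284009]))
```

View pics/w0.png

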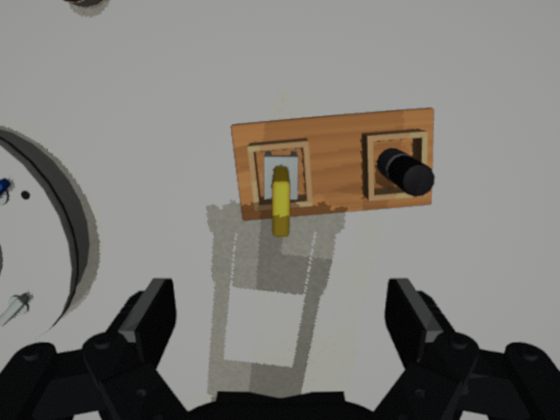

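The wrist view shows the paddle centred between the fingers at column 281, top face in rows ~182–236. One quick check of its centre along the tool x axis before going down.

```bash
python3 - <<'E'
from h import *
w=grab('wrist')
uv,c=blob(mask(w,'y'),(0,0,560,420));V=w['pixels'].max(2)
print([int(V[v,281]) for v in range(164,240,2)])
k=uv[V[uv[:,1],uv[:,0]]>0.75*np.percentile(V[uv[:,1],uv[:,0]],95)]
a=axis(plane(w,k,140));print(len(k),k.min(0),k.max(0),a)
d=a[0]-[542.3,-218];s=-.253;print('toolx',d@[np.cos(s),np.sin(s)],'tooly',d@[np.sin(s),-np.cos(s)])
E
```

```text
[121, 81, 79, 81, 82, 81, 82, 82, 94, 148, 158, 158, 158, 157, 158, 158, 158, 158, 158, 158, 157, 158, 158, 158, 157, 158, 146, 114, 112, 112, 112, 112, 112, 111, 111, 110, 98, 105]
576 [273 181] [289 217] (array([ 551.36842449, -223.09218941]), np.float64(2.8731756456706683), array([24.85940592, 10.79016831]))
toolx 10.05436270364427 tooly 2.660170378099044
```

Request:
{"method": "play_rows", "body": {
  "rows": [
    {"dp": [0.04, 0.03, 0.5], "turn": [0, 0, 0], "fingers": 0},
    {"dp": [0, 0, 0.5], "turn": [0, 0, 0], "fingers": 0},
    {"dp": [0, 0, 0.5], "turn": [0, 0, 0], "fingers": 0},
    {"dp": [0, 0, 0.5], "turn": [0, 0, 0], "fingers": 0},
    {"dp": [0, 0, 0.5], "turn": [0, 0, 0], "fingers": 0}
  ]
}}

```text
clock: 2.73
eef_pos: [543.6, -219.6, 95.7]
tcp_rot: [3.142, -0.0, -0.253]
contact_force: [0.2, 0.7, 0.5]
opening: 1.001
grasp_force: 0.0
```

Request:
{"method": "play_rows", "body": {
  "rows": [
    {"dp": [0, 0, 0], "turn": [0, 0, 0], "fingers": 0.6},
    {"dp": [0, 0, 0], "turn": [0, 0, 0], "fingers": 1},
    {"dp": [0, 0, 0], "turn": [0, 0, 0], "fingers": 1},
    {"dp": [0, 0, 0], "turn": [0, 0, 0], "fingers": 1},
    {"dp": [0, 0, 0], "turn": [0, 0, 0], "fingers": 1}
  ],
  "force": 80
}}

```text
clock: 3.15
eef_pos: [544.4, -220.0, 97.9]
tcp_rot: [3.141, -0.002, -0.255]
contact_force: [-0.9, -0.1, -0.3]
opening: 0.3
grasp_force: 0.0
```

Request:
{"method": "play_rows", "body": {
  "rows": [
    {"dp": [0, 0, 0], "turn": [0, 0, 0], "fingers": 1},
    {"dp": [0, 0, 0], "turn": [0, 0, 0], "fingers": 1},
    {"dp": [0, 0, 0], "turn": [0, 0, 0], "fingers": 1},
    {"dp": [0, 0, 0], "turn": [0, 0, 0], "fingers": 1}
  ]
}}

```text
clock: 3.48
eef_pos: [544.4, -219.9, 97.8]
tcp_rot: [3.141, -0.002, -0.256]
contact_force: [-1.2, 0.9, 6.5]
opening: 0.104
grasp_force: 78.7
```

Request:
{"method": "play_rows", "body": {
  "rows": [
    {"dp": [0, 0, -0.3], "turn": [0, 0, 0], "fingers": 1},
    {"dp": [0, 0, -0.6], "turn": [0, 0, 0], "fingers": 1},
    {"dp": [0, 0, -0.6], "turn": [0, 0, 0], "fingers": 1},
    {"dp": [0, 0, -0.6], "turn": [0, 0, 0], "fingers": 1},
    {"dp": [0, 0, -0.65], "turn": [0, 0, 0], "fingers": 1}
  ]
}}

```text
clock: 3.9
eef_pos: [542.8, -219.4, 207.8]
tcp_rot: [-3.142, 0.001, -0.256]
contact_force: [0.1, -0.8, -2.7]
opening: 0.109
grasp_force: 78.7
```

Request:
{"method": "play_rows", "body": {
  "rows": [
    {"dp": [-0.2, -0.64, 0], "turn": [0, 0, 0], "fingers": 1},
    {"dp": [-0.25, -0.8, 0], "turn": [0, 0, 0], "fingers": 1},
    {"dp": [-0.25, -0.8, 0], "turn": [0, 0, 0], "fingers": 1},
    {"dp": [-0.25, -0.8, 0], "turn": [0, 0, 0], "fingers": 1},
    {"dp": [-0.25, -0.8, 0], "turn": [0, 0, 0], "fingers": 1}
  ]
}}

```text
clock: 4.32
eef_pos: [535.3, -57.6, 207.2]
tcp_rot: [-3.142, -0.0, -0.256]
contact_force: [1.0, 0.9, -2.8]
opening: 0.104
grasp_force: 78.8
```

Request:
{"method": "play_rows", "body": {
  "rows": [
    {"dp": [-0.25, -0.8, 0], "turn": [0, 0, 0], "fingers": 1},
    {"dp": [-0.25, -0.8, 0], "turn": [0, 0, 0], "fingers": 1},
    {"dp": [-0.25, -0.8, 0], "turn": [0, 0, 0], "fingers": 1},
    {"dp": [-0.25, -0.8, 0], "turn": [0, 0, 0], "fingers": 1},
    {"dp": [-0.25, -0.8, 0], "turn": [0, 0, 0], "fingers": 1}
  ]
}}

```text
clock: 4.73
eef_pos: [527.4, 110.1, 207.2]
tcp_rot: [3.142, -0.0, -0.256]
contact_force: [1.2, 0.7, -3.2]
opening: 0.108
grasp_force: 78.8
```

Request:
{"method": "play_rows", "body": {
  "rows": [
    {"dp": [-0.25, -0.8, 0], "turn": [0, 0, 0], "fingers": 1},
    {"dp": [-0.25, -0.8, 0], "turn": [0, 0, 0], "fingers": 1},
    {"dp": [-0.12, -0.36, 0], "turn": [0, 0, 0], "fingers": 1}
  ]
}}

```text
clock: 4.98
eef_pos: [523.3, 194.2, 207.2]
tcp_rot: [-3.14, 0.0, -0.254]
contact_force: [0.1, -1.1, -3.2]
opening: 0.107
grasp_force: 78.8
```

Request:
{"method": "play_rows", "body": {
  "rows": [
    {"dp": [0, 0, 0], "turn": [0, 0, -0.95], "fingers": 1},
    {"dp": [0, 0, 0], "turn": [0, 0, -0.95], "fingers": 1},
    {"dp": [0, 0, 0], "turn": [0, 0, -0.95], "fingers": 1},
    {"dp": [0, 0, 0], "turn": [0, 0, -0.95], "fingers": 1},
    {"dp": [0, 0, 0], "turn": [0, 0, -0.95], "fingers": 1}
  ]
}}

```text
clock: 5.4
eef_pos: [523.4, 190.7, 207.0]
tcp_rot: [3.142, 0.0, 0.247]
contact_force: [0.2, -0.7, -3.8]
opening: 0.104
grasp_force: 78.8
```

Request:
{"method": "play_rows", "body": {
  "rows": [
    {"dp": [0, 0, 0], "turn": [0, 0, -0.95], "fingers": 1},
    {"dp": [0, 0, 0], "turn": [0, 0, -0.95], "fingers": 1},
    {"dp": [0, 0, 0], "turn": [0, 0, -0.95], "fingers": 1},
    {"dp": [0, 0, 0], "turn": [0, 0, -0.95], "fingers": 1},
    {"dp": [0, 0, 0], "turn": [0, 0, -0.95], "fingers": 1}
  ]
}}

```text
clock: 5.82
eef_pos: [523.5, 190.5, 207.1]
tcp_rot: [-3.142, 0.0, 0.744]
contact_force: [0.0, -0.2, -3.6]
opening: 0.106
grasp_force: 78.8
```

Request:
{"method": "play_rows", "body": {
  "rows": [
    {"dp": [0, 0, 0], "turn": [0, 0, -0.95], "fingers": 1},
    {"dp": [0, 0, 0], "turn": [0, 0, -0.95], "fingers": 1},
    {"dp": [0, 0, 0], "turn": [0, 0, -0.95], "fingers": 1},
    {"dp": [0, 0, 0], "turn": [0, 0, -0.95], "fingers": 1},
    {"dp": [0, 0, 0], "turn": [0, 0, -0.95], "fingers": 1}
  ]
}}

```text
clock: 6.23
eef_pos: [523.5, 190.5, 207.1]
tcp_rot: [-3.141, 0.0, 1.242]
contact_force: [-1.1, -0.4, -4.3]
opening: 0.107
grasp_force: 78.8
```

Request:
{"method": "play_rows", "body": {
  "rows": [
    {"dp": [0, 0, 0], "turn": [0, 0, -0.95], "fingers": 1},
    {"dp": [0, 0, 0], "turn": [0, 0, -0.95], "fingers": 1},
    {"dp": [0, 0, 0], "turn": [0, 0, -0.95], "fingers": 1},
    {"dp": [0, 0, 0], "turn": [0, 0, -0.95], "fingers": 1},
    {"dp": [0, 0, 0], "turn": [0, 0, -0.95], "fingers": 1}
  ]
}}

```text
clock: 6.65
eef_pos: [523.5, 190.5, 207.1]
tcp_rot: [-3.141, 0.0, 1.739]
contact_force: [0.7, 0.5, -3.2]
opening: 0.105
grasp_force: 78.8
```

Request:
{"method": "play_rows", "body": {
  "rows": [
    {"dp": [0, 0, 0], "turn": [0, 0, -0.95], "fingers": 1},
    {"dp": [0, 0, 0], "turn": [0, 0, -0.95], "fingers": 1},
    {"dp": [0, 0, 0], "turn": [0, 0, 0], "fingers": 1},
    {"dp": [0, 0, 0], "turn": [0, 0, 0], "fingers": 1}
  ]
}}

```text
clock: 6.98
eef_pos: [523.7, 190.6, 206.9]
tcp_rot: [-3.142, 0.0, 1.93]
contact_force: [0.2, 0.5, -2.8]
opening: 0.107
grasp_force: 78.8
```

```bash
python3 - <<'E'
from h import *
w=grab('wrist');t=grab('top');s=grab('side')
p=cv2.hconcat([cv2.resize(w['pixels'],(480,360)),cv2.resize(s['pixels'][60:240,160:320],(320,360),interpolation=2)])
cv2.imwrite('pics/m1.png',p[:,:,::-1])
print(r.sense()['eef_pos'])
for c in'yrb':
  for n,f in(('w',w),('s',s)):
    try:
        uv,cc=blob(mask(f,c),(0,0,560,420));print(n,c,len(uv),cc,axis(plane(f,uv,78)))
    except Exception as e:print(n,c,'none')
E
```

```text
[523.75922497 190.65468369 206.65001652]
w y 1953 [280.03686636 281.56886841] (array([554.68524815, 102.66626781]), np.float64(-1.2086774056233787), array([90.58131641, 25.62396391]))
s y 8 [219.875  92.75 ] (array([595.27116147, 428.42329034]), np.float64(-1.8919596970656516), array([15.55207598,  5.7459615 ]))
w r 197 [282.96446701 171.60406091] (array([519.99831401, 202.11667519]), np.float64(-1.2042677601895997), array([19.83324163,  6.85511761]))
s r 34 [225.         150.17647059] (array([526.47350285, 187.19554077]), np.float64(-1.1894247101514785), array([41.99996557,  8.23083979]))
w b 5 [299.4 363.2] (array([606.78178193,  20.69725432]), np.float64(-0.9696211574126675), array([2.79908702, 1.28832399]))
s b 44 [277.75       180.22727273] (array([601.86717397,  39.30763335]), np.float64(-1.164072695746006), array([41.44275898,  7.83982903]))
```

View pics/m1.png

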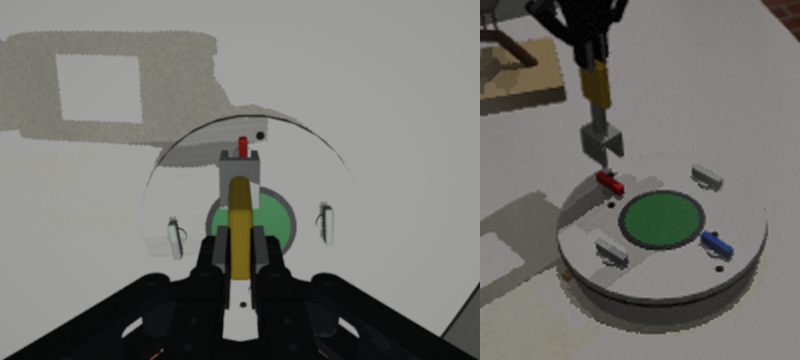

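The wrist view (left) shows the red bar lined up under the slot, column ~242 against the foot at ~240. The side view agrees, so I'll lower and turn.

Request:
{"method": "play_rows", "body": {
  "rows": [
    {"dp": [0, 0, 0.35], "turn": [0, 0, 0], "fingers": 1},
    {"dp": [0, 0, 0.35], "turn": [0, 0, 0], "fingers": 1},
    {"dp": [0, 0, 0.3], "turn": [0, 0, 0], "fingers": 1},
    {"dp": [0, 0, 0.29], "turn": [0, 0, 0], "fingers": 1},
    {"dp": [0, 0, 0], "turn": [0, 0, 0], "fingers": 1}
  ]
}}

```text
clock: 7.55
eef_pos: [522.5, 190.2, 152.5]
tcp_rot: [-3.138, -0.0, 1.932]
contact_force: [0.1, -0.3, -4.2]
opening: 0.104
grasp_force: 78.7
```

```bash
python3 - <<'E'
from h import *
q=r.sense();print(q['eef_pos'],q['contact_force'],q['wrist_torque'])
E
```

```text
[522.53942679 190.18489724 152.49758789] [ 0.1435854  -0.26701772 -4.17092026] [ 0.11125419 -0.14606831 -0.02111764]
```

Request:
{"method": "play_rows", "body": {
  "rows": [
    {"dp": [0, 0, -0.04], "turn": [0, 0, 0.8], "fingers": 1},
    {"dp": [0, 0, 0], "turn": [0, 0, 0.8], "fingers": 1},
    {"dp": [0, 0, 0], "turn": [0, 0, 0.8], "fingers": 1},
    {"dp": [0, 0, 0], "turn": [0, 0, 0.8], "fingers": 1},
    {"dp": [0, 0, 0], "turn": [0, 0, 0.8], "fingers": 1}
  ]
}}

```text
clock: 7.97
eef_pos: [524.7, 191.1, 157.1]
tcp_rot: [3.14, -0.001, 1.51]
contact_force: [0.7, 1.1, -3.4]
opening: 0.106
grasp_force: 78.7
```

Request:
{"method": "play_rows", "body": {
  "rows": [
    {"dp": [0, 0, 0], "turn": [0, 0, 0.8], "fingers": 1},
    {"dp": [0, 0, 0], "turn": [0, 0, 0.8], "fingers": 1},
    {"dp": [0, 0, 0], "turn": [0, 0, 0.8], "fingers": 1},
    {"dp": [0, 0, 0], "turn": [0, 0, 0.8], "fingers": 1},
    {"dp": [0, 0, 0], "turn": [0, 0, 0.8], "fingers": 1}
  ]
}}

```text
clock: 8.38
eef_pos: [524.8, 191.1, 157.1]
tcp_rot: [3.14, -0.001, 1.091]
contact_force: [0.8, 0.8, -3.8]
opening: 0.106
grasp_force: 78.7
```

Request:
{"method": "play_rows", "body": {
  "rows": [
    {"dp": [0, 0, 0], "turn": [0, 0, 0.8], "fingers": 1},
    {"dp": [0, 0, 0], "turn": [0, 0, 0], "fingers": 1},
    {"dp": [0, 0, 0], "turn": [0, 0, 0], "fingers": 1},
    {"dp": [0, 0, 0], "turn": [0, 0, 0], "fingers": 1},
    {"dp": [0, 0, 0], "turn": [0, 0, 0], "fingers": 1}
  ]
}}

```text
clock: 8.8
eef_pos: [524.1, 190.6, 156.7]
tcp_rot: [3.141, -0.0, 1.013]
contact_force: [1.6, -0.2, -2.9]
opening: 0.107
grasp_force: 78.7
```

```bash
python3 - <<'E'
from h import *
q=r.sense();print(q['eef_pos'],q['contact_force'],q['wrist_torque'],q['tcp_rot'])
s=grab('side');print(nuts(s,(180,120,320,230)))
p=cv2.resize(s['pixels'][90:220,160:320],(640,520),interpolation=2)
cv2.imwrite('pics/s2.png',p[:,:,::-1])
E
```

```text
[524.06232038 190.5794286  156.65003662] [ 1.56978517 -0.17695226 -2.90338329] [-0.05133087 -0.39469978  0.08189511] [ 3.14119951e+00 -5.77559146e-05  1.01326337e+00]
{'r': (array([521.58477267, 179.97176003]), np.float64(1.2937294087212379), array([19.09154388,  5.69419291])), 'b': (array([601.86796325,  38.88278598]), np.float64(-1.1743096240710365), array([41.45352939,  7.83169442]))}
```

View pics/s2.png

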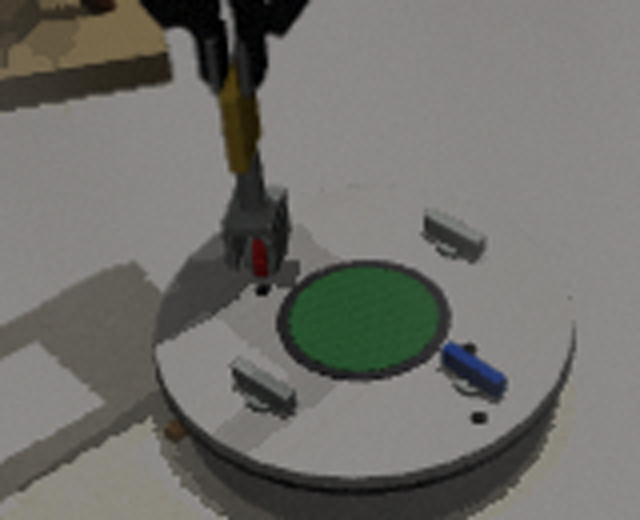

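The red bar has turned to about 0.75 rad, pointing at its dot (260,258 → 262,290 in the crop). Next I'll back off the slack, lift, and go to blue.

Request:
{"method": "play_rows", "body": {
  "rows": [
    {"dp": [0, 0, 0], "turn": [0, 0, -0.95], "fingers": 1},
    {"dp": [0, 0, 0], "turn": [0, 0, -0.95], "fingers": 1},
    {"dp": [0, 0, -0.28], "turn": [0, 0, 0], "fingers": 1},
    {"dp": [0, 0, -0.5], "turn": [0, 0, 0], "fingers": 1},
    {"dp": [0, 0, -0.5], "turn": [0, 0, 0], "fingers": 1}
  ]
}}

```text
clock: 9.27
eef_pos: [522.9, 190.4, 208.2]
tcp_rot: [-3.14, 0.001, 1.207]
contact_force: [0.2, 0.0, -2.2]
opening: 0.11
grasp_force: 78.8
```

Request:
{"method": "play_rows", "body": {
  "rows": [
    {"dp": [0, 0, 0], "turn": [0, 0, -0.92], "fingers": 1},
    {"dp": [0, 0, 0], "turn": [0, 0, -0.92], "fingers": 1},
    {"dp": [0, 0, 0], "turn": [0, 0, -0.92], "fingers": 1},
    {"dp": [0, 0, 0], "turn": [0, 0, -0.92], "fingers": 1},
    {"dp": [0, 0, 0], "turn": [0, 0, -0.92], "fingers": 1}
  ]
}}

```text
clock: 9.68
eef_pos: [523.6, 190.6, 208.5]
tcp_rot: [-3.141, -0.0, 1.694]
contact_force: [-0.5, 0.3, -1.9]
opening: 0.11
grasp_force: 78.8
```

Request:
{"method": "play_rows", "body": {
  "rows": [
    {"dp": [0, 0, 0], "turn": [0, 0, -0.92], "fingers": 1},
    {"dp": [0, 0, 0], "turn": [0, 0, -0.92], "fingers": 1},
    {"dp": [0, 0, 0], "turn": [0, 0, -0.92], "fingers": 1},
    {"dp": [-0.7, 0.04, 0], "turn": [0, 0, 0], "fingers": 1},
    {"dp": [-0.7, 0.04, 0], "turn": [0, 0, 0], "fingers": 1}
  ]
}}

```text
clock: 10.1
eef_pos: [548.8, 141.0, 208.5]
tcp_rot: [-3.141, -0.0, 1.981]
contact_force: [1.1, -0.6, -2.1]
opening: 0.107
grasp_force: 78.8
```

Request:
{"method": "play_rows", "body": {
  "rows": [
    {"dp": [-0.7, 0.04, 0], "turn": [0, 0, 0], "fingers": 1},
    {"dp": [-0.7, 0.04, 0], "turn": [0, 0, 0], "fingers": 1},
    {"dp": [-0.7, 0.04, 0], "turn": [0, 0, 0], "fingers": 1},
    {"dp": [-0.7, 0.04, 0], "turn": [0, 0, 0], "fingers": 1},
    {"dp": [0, 0, 0], "turn": [0, 0, 0], "fingers": 1}
  ]
}}

```text
clock: 10.52
eef_pos: [601.5, 36.4, 208.5]
tcp_rot: [3.141, 0.002, 1.976]
contact_force: [-1.3, 0.8, -2.8]
opening: 0.108
grasp_force: 78.8
```

Request:
{"method": "play_rows", "body": {
  "rows": [
    {"dp": [0, 0, 0], "turn": [0, 0, 0], "fingers": 1},
    {"dp": [0, 0, 0], "turn": [0, 0, 0], "fingers": 1}
  ]
}}

```text
clock: 10.68
eef_pos: [599.2, 40.7, 208.0]
tcp_rot: [-3.141, -0.001, 1.979]
contact_force: [-0.0, -0.1, -3.3]
opening: 0.108
grasp_force: 78.8
```

```bash
python3 - <<'E'
from h import *
q=r.sense();print(q['eef_pos'],q['contact_force'],q['wrist_torque'],q['tcp_rot'])
t=grab('top');w=grab('wrist')
for n,f,b in(('t',t,(130,140,280,290)),('w',w,(0,0,560,420))):
  for c in 'rb':
    try:
        uv,cc=blob(mask(f,c),b);a=axis(plane(f,uv,78));d=a[0]-q['eef_pos'][:2];s=q['tcp_rot'][2]
        print(n,c,len(uv),cc,a,'tool off',d@[np.cos(s),np.sin(s)],d@[np.sin(s),-np.cos(s)])
    except Exception as e:print(n,c,'none')
E
```

```text
[599.22647607  40.69091151 207.96369911] [-0.01738451 -0.10908507 -3.26085306] [ 0.01361607  0.01990797 -0.06162143] [-3.14109895e+00 -7.17043352e-04  1.97882989e+00]
t r 12 [176.33333333 231.08333333] (array([521.42010425, 181.98822059]), np.float64(1.2659851724137852), array([16.98480489,  3.03879354])) tool off 160.57117326032596 -15.351200843017047
t b none
w r none
w b 160 [283.46875 172.78125] (array([595.60645284,  51.55656125]), np.float64(-1.1658845323672706), array([17.34516672,  6.86674721])) tool off 11.41005495923015 0.9887154247865917
```

Request:
{"method": "play_rows", "body": {
  "rows": [
    {"dp": [0, 0.02, 0.35], "turn": [0, 0, 0], "fingers": 1},
    {"dp": [0, 0, 0.35], "turn": [0, 0, 0], "fingers": 1},
    {"dp": [0, 0, 0.3], "turn": [0, 0, 0], "fingers": 1},
    {"dp": [0, 0, 0.3], "turn": [0, 0, 0], "fingers": 1},
    {"dp": [0, 0, 0], "turn": [0, 0, 0], "fingers": 1}
  ]
}}

```text
clock: 11.2
eef_pos: [598.5, 41.2, 153.1]
tcp_rot: [-3.138, -0.001, 1.982]
contact_force: [-0.1, -0.3, -3.3]
opening: 0.105
grasp_force: 78.7
```

```bash
python3 - <<'E'
from h import *
q=r.sense();print(q['eef_pos'],q['contact_force'],q['wrist_torque'])
E
```

```text
[598.52199225  41.23799985 153.05178613] [-0.10688322 -0.34604295 -3.34773283] [0.00627341 0.08398776 0.01328246]
```

Request:
{"method": "play_rows", "body": {
  "rows": [
    {"dp": [0, 0, 0], "turn": [0, 0, 0.85], "fingers": 1},
    {"dp": [0, 0, 0], "turn": [0, 0, 0.85], "fingers": 1},
    {"dp": [0, 0, 0], "turn": [0, 0, 0.85], "fingers": 1},
    {"dp": [0, 0, 0], "turn": [0, 0, 0.85], "fingers": 1},
    {"dp": [0, 0, 0], "turn": [0, 0, 0.85], "fingers": 1}
  ]
}}

```text
clock: 11.62
eef_pos: [601.1, 41.3, 156.1]
tcp_rot: [3.14, -0.001, 1.532]
contact_force: [0.7, 1.2, -5.6]
opening: 0.107
grasp_force: 78.6
```

Request:
{"method": "play_rows", "body": {
  "rows": [
    {"dp": [0, 0, 0], "turn": [0, 0, 0.85], "fingers": 1},
    {"dp": [0, 0, 0], "turn": [0, 0, 0.85], "fingers": 1},
    {"dp": [0, 0, 0], "turn": [0, 0, 0.85], "fingers": 1},
    {"dp": [0, 0, 0], "turn": [0, 0, 0.85], "fingers": 1},
    {"dp": [0, 0, 0], "turn": [0, 0, 0.85], "fingers": 1}
  ]
}}

```text
clock: 12.03
eef_pos: [601.3, 41.3, 156.2]
tcp_rot: [3.14, -0.001, 1.087]
contact_force: [1.7, 0.4, -5.4]
opening: 0.105
grasp_force: 78.5
```

Request:
{"method": "play_rows", "body": {
  "rows": [
    {"dp": [0, 0, 0], "turn": [0, 0, 0.85], "fingers": 1},
    {"dp": [0, 0, 0], "turn": [0, 0, 0], "fingers": 1},
    {"dp": [0, 0, 0], "turn": [0, 0, 0], "fingers": 1},
    {"dp": [0, 0, 0], "turn": [0, 0, 0], "fingers": 1},
    {"dp": [0, 0, 0], "turn": [0, 0, 0], "fingers": 1}
  ]
}}

```text
clock: 12.45
eef_pos: [601.0, 40.8, 156.2]
tcp_rot: [3.141, -0.001, 1.004]
contact_force: [1.6, 0.5, -1.4]
opening: 0.106
grasp_force: 79.0
```

```bash
python3 - <<'E'
from h import *
q=r.sense();print(q['eef_pos'],q['contact_force'],q['wrist_torque'],q['tcp_rot'])
s=grab('side');o=nuts(s,(180,120,320,230));print(o,{c:(2.04-o[c][1])%np.pi for c in o})
E
```

```text
[600.96204754  40.84829759 156.18418251] [ 1.62014184  0.54205229 -1.3796631 ] [ 0.09933182 -0.62207509  0.09053989] [ 3.14061020e+00 -6.57739098e-04  1.00411782e+00]
{'r': (array([524.85476411, 186.52816186]), np.float64(-1.869590468197872), array([44.9651468,  8.2485309])), 'b': (array([596.04510299,  20.41088897]), np.float64(-1.8362714003211429), array([6.54252315, 4.44125259]))} {'r': np.float64(0.767997814608079), 'b': np.float64(0.7346787467313498)}
```

Request:
{"method": "play_rows", "body": {
  "rows": [
    {"dp": [0, 0, 0], "turn": [0, 0, -0.8], "fingers": 1},
    {"dp": [0, 0, 0], "turn": [0, 0, -0.8], "fingers": 1},
    {"dp": [0, 0, 0], "turn": [0, 0, -0.8], "fingers": 1},
    {"dp": [0, 0, -0.28], "turn": [0, 0, 0], "fingers": 1},
    {"dp": [0, 0, -0.5], "turn": [0, 0, 0], "fingers": 1}
  ]
}}

```text
clock: 12.92
eef_pos: [598.2, 40.6, 185.4]
tcp_rot: [-3.136, 0.002, 1.252]
contact_force: [-0.4, -0.1, -2.9]
opening: 0.107
grasp_force: 78.8
```

Request:
{"method": "play_rows", "body": {
  "rows": [
    {"dp": [0, 0, -0.5], "turn": [0, 0, 0], "fingers": 1},
    {"dp": [0.59, -0.6, 0], "turn": [0, 0, 0], "fingers": 1},
    {"dp": [0.59, -0.6, 0], "turn": [0, 0, 0], "fingers": 1},
    {"dp": [0.59, -0.6, 0], "turn": [0, 0, 0], "fingers": 1},
    {"dp": [0.59, -0.6, 0], "turn": [0, 0, 0], "fingers": 1}
  ]
}}

```text
clock: 13.33
eef_pos: [537.6, 161.2, 207.8]
tcp_rot: [-3.141, 0.0, 1.25]
contact_force: [-0.5, 1.2, -4.2]
opening: 0.107
grasp_force: 78.8
```

Request:
{"method": "play_rows", "body": {
  "rows": [
    {"dp": [0.59, -0.6, 0], "turn": [0, 0, 0], "fingers": 1},
    {"dp": [0, 0, 0], "turn": [0, 0, 0], "fingers": 1},
    {"dp": [0, 0, 0], "turn": [0, 0, 0], "fingers": 1},
    {"dp": [0, 0, 0], "turn": [0, 0, 0], "fingers": 1}
  ]
}}

```text
clock: 13.67
eef_pos: [523.2, 190.2, 207.4]
tcp_rot: [3.141, 0.0, 1.253]
contact_force: [0.1, -1.0, -2.8]
opening: 0.106
grasp_force: 78.8
```

```bash
cat > chk.py <<'E'
from h import *
q=r.sense();print(q['eef_pos'],q['contact_force'],q['wrist_torque'],q['tcp_rot'])
t=grab('top');w=grab('wrist');s=grab('side')
for n,f,b in(('t',t,(130,140,280,290)),('w',w,(0,0,560,420)),('s',s,(180,120,320,230))):
  for c in 'rb':
    try:
        uv,cc=blob(mask(f,c),b);a=axis(plane(f,uv,78));d=a[0]-q['eef_pos'][:2];p=q['tcp_rot'][2]
        print(n,c,len(uv),cc,a,'turn',(2.04-a[1])%np.pi,'tool off',d@[np.cos(p),np.sin(p)],d@[np.sin(p),-np.cos(p)])
    except Exception as e:print(n,c,'none')
E
python3 chk.py
```

```text
[523.23224163 190.20083736 207.44183993] [ 0.05198959 -1.02691689 -2.78265593] [-0.0641727  -0.02809614 -0.04691497] [3.14124624e+00 3.55258244e-04 1.25292672e+00]
t r 6 [177.5 231.5] (array([520.43723851, 179.26661641]), np.float64(1.2429792142503058), array([7.38151927, 2.91883106])) turn 0.7970207857496943 tool off -11.260014158917045 0.7624378511993073
t b 34 [237.14705882 196.70588235] (array([600.49258337,  40.97692643]), np.float64(1.2492562166179773), array([36.93788831,  4.63045912])) turn 0.7907437833820228 tool off -117.6010764851189 120.02884157721488
w r 232 [281.98706897 170.4137931 ] (array([528.33100185, 200.93023109]), np.float64(-1.8819597984698584), array([22.43791533,  6.88817944])) turn 0.7803671448800653 tool off 11.785472631467378 1.48992632479499
w b 421 [403.65558195 300.63895487] (array([600.55197034,  42.4813318 ]), np.float64(-1.8441376535384302), array([46.68922877, 10.98937568])) turn 0.7425449999486373 tool off -116.15347567590206 119.6150611788035
s r 33 [224.06060606 149.66666667] (array([525.0577075 , 189.95165017]), np.float64(-1.9044348729155007), array([41.06410505,  4.9655689 ])) turn 0.8028422193257079 tool off 0.3338339246976753 1.8118981230692803
s b 45 [277.84444444 180.55555556] (array([601.69003683,  38.29598197]), np.float64(-1.8693204179778957), array([42.29529454,  7.51897106])) turn 0.7677277643881029 tool off -119.77345835939819 122.0042187558658
```

Request:
{"method": "play_rows", "body": {
  "rows": [
    {"dp": [0, 0.03, 0.35], "turn": [0, 0, 0], "fingers": 1},
    {"dp": [0, 0, 0.35], "turn": [0, 0, 0], "fingers": 1},
    {"dp": [0, 0, 0.3], "turn": [0, 0, 0], "fingers": 1},
    {"dp": [0, 0, 0.28], "turn": [0, 0, 0], "fingers": 1},
    {"dp": [0, 0, 0], "turn": [0, 0, 0], "fingers": 1}
  ]
}}

```text
clock: 14.23
eef_pos: [523.1, 188.9, 153.2]
tcp_rot: [-3.138, 0.002, 1.252]
contact_force: [-0.3, -0.7, -3.6]
opening: 0.108
grasp_force: 78.8
```

Request:
{"method": "play_rows", "body": {
  "rows": [
    {"dp": [0, 0, 0], "turn": [0, 0, 0.86], "fingers": 1},
    {"dp": [0, 0, 0], "turn": [0, 0, 0.86], "fingers": 1},
    {"dp": [0, 0, 0], "turn": [0, 0, 0.86], "fingers": 1},
    {"dp": [0, 0, 0], "turn": [0, 0, 0.86], "fingers": 1},
    {"dp": [0, 0, 0], "turn": [0, 0, 0.86], "fingers": 1}
  ]
}}

```text
clock: 14.65
eef_pos: [524.9, 189.9, 156.1]
tcp_rot: [3.141, -0.0, 0.798]
contact_force: [0.6, 0.0, -4.1]
opening: 0.106
grasp_force: 78.7
```

Request:
{"method": "play_rows", "body": {
  "rows": [
    {"dp": [0, 0, 0], "turn": [0, 0, 0.86], "fingers": 1},
    {"dp": [0, 0, 0], "turn": [0, 0, 0.86], "fingers": 1},
    {"dp": [0, 0, 0], "turn": [0, 0, 0.86], "fingers": 1},
    {"dp": [0, 0, 0], "turn": [0, 0, 0.86], "fingers": 1},
    {"dp": [0, 0, 0], "turn": [0, 0, 0.86], "fingers": 1}
  ]
}}

```text
clock: 15.07
eef_pos: [524.7, 189.9, 156.0]
tcp_rot: [-3.142, -0.0, 0.348]
contact_force: [0.0, -0.1, -3.6]
opening: 0.107
grasp_force: 78.7
```

Request:
{"method": "play_rows", "body": {
  "rows": [
    {"dp": [0, 0, 0], "turn": [0, 0, 0.6], "fingers": 1},
    {"dp": [0, 0, 0], "turn": [0, 0, 0.6], "fingers": 1},
    {"dp": [0, 0, 0], "turn": [0, 0, 0], "fingers": 1},
    {"dp": [0, 0, 0], "turn": [0, 0, 0], "fingers": 1},
    {"dp": [0, 0, 0], "turn": [0, 0, 0], "fingers": 1}
  ]
}}

```text
clock: 15.48
eef_pos: [524.6, 190.0, 155.9]
tcp_rot: [-3.142, -0.0, 0.229]
contact_force: [-0.6, -0.1, -3.8]
opening: 0.104
grasp_force: 78.9
```

```bash
python3 chk.py
```

```text
[524.5888298  189.97084271 155.93936759] [-0.63406174 -0.05679286 -3.83395307] [0.10888508 0.00623858 0.04579757] [-3.14153161e+00 -2.82465463e-04  2.28901053e-01]
t r none
t b 33 [237.27272727 196.84848485] (array([600.15628494,  40.68393835]), np.float64(1.2669714983435718), array([36.92660568,  4.76572911])) turn 0.7730285016564282 tool off 39.722079347946 162.5397689922374
w r 145 [271.85517241 177.63448276] (array([541.55092579, 198.34662479]), np.float64(1.034797343280239), array([10.6334853 ,  9.75111931])) turn 1.005202656719761 tool off 18.420189241611098 -4.308486299513925
w b 749 [502.50066756 147.71028037] (array([601.51222078,  41.81458684]), np.float64(-1.8558262980583784), array([47.65722996,  9.56652001])) turn 0.7542336444685853 tool off 41.29919991215393 161.74628379395895
s r none
s b 45 [277.84444444 180.55555556] (array([601.69003683,  38.29598197]), np.float64(-1.8693204179778957), array([42.29529454,  7.51897106])) turn 0.7677277643881029 tool off 40.673980456411584 165.21345835848285
```

Request:
{"method": "play_rows", "body": {
  "rows": [
    {"dp": [0, 0, 0], "turn": [0, 0, 0.5], "fingers": 1},
    {"dp": [0, 0, 0], "turn": [0, 0, 0], "fingers": 1},
    {"dp": [0, 0, 0], "turn": [0, 0, 0], "fingers": 1}
  ]
}}

```text
clock: 15.88
eef_pos: [524.4, 189.9, 155.7]
tcp_rot: [3.142, 0.0, 0.177]
contact_force: [-0.2, -0.0, -2.1]
opening: 0.105
grasp_force: 79.0
```

```bash
python3 - <<'E'
from h import *
q=r.sense();print(q['eef_pos'],q['contact_force'],q['wrist_torque'],q['tcp_rot'])
E
```

```text
[524.38587839 189.94227471 155.72757945] [-0.18798518 -0.02251224 -2.10143844] [0.01608309 0.0567723  0.29674284] [3.14151894e+00 1.56152213e-05 1.76641445e-01]
```

Request:
{"method": "play_rows", "body": {
  "rows": [
    {"dp": [0, 0, 0], "turn": [0, 0, -0.9], "fingers": 1},
    {"dp": [0, 0, 0], "turn": [0, 0, -0.9], "fingers": 1},
    {"dp": [0, 0, 0], "turn": [0, 0, -0.9], "fingers": 1},
    {"dp": [0, 0, -0.3], "turn": [0, 0, 0], "fingers": 1},
    {"dp": [0, 0, -0.5], "turn": [0, 0, 0], "fingers": 1}
  ]
}}

```text
clock: 16.3
eef_pos: [522.9, 189.4, 186.7]
tcp_rot: [-3.141, 0.004, 0.456]
contact_force: [0.1, -1.0, -3.2]
opening: 0.109
grasp_force: 78.7
```

Request:
{"method": "play_rows", "body": {
  "rows": [
    {"dp": [0, 0, -0.5], "turn": [0, 0, 0], "fingers": 1},
    {"dp": [0, 0, 0], "turn": [0, 0, -0.97], "fingers": 1},
    {"dp": [0, 0, 0], "turn": [0, 0, -0.97], "fingers": 1},
    {"dp": [0, 0, 0], "turn": [0, 0, -0.97], "fingers": 1},
    {"dp": [0, 0, 0], "turn": [0, 0, -0.97], "fingers": 1}
  ]
}}

```text
clock: 16.72
eef_pos: [524.6, 190.0, 208.9]
tcp_rot: [3.141, -0.001, 0.866]
contact_force: [-1.2, 0.1, -2.9]
opening: 0.106
grasp_force: 78.8
```

Request:
{"method": "play_rows", "body": {
  "rows": [
    {"dp": [0, 0, 0], "turn": [0, 0, -0.97], "fingers": 1},
    {"dp": [0, 0, 0], "turn": [0, 0, -0.97], "fingers": 1},
    {"dp": [0, 0, 0], "turn": [0, 0, -0.97], "fingers": 1},
    {"dp": [0, 0, 0], "turn": [0, 0, -0.97], "fingers": 1},
    {"dp": [-0.6, 0.59, 0], "turn": [0, 0, 0], "fingers": 1}
  ]
}}

```text
clock: 17.13
eef_pos: [538.4, 163.4, 208.7]
tcp_rot: [-3.14, -0.002, 1.277]
contact_force: [1.5, 0.0, -3.3]
opening: 0.105
grasp_force: 78.8
```

Request:
{"method": "play_rows", "body": {
  "rows": [
    {"dp": [-0.6, 0.59, 0], "turn": [0, 0, 0], "fingers": 1},
    {"dp": [-0.6, 0.59, 0], "turn": [0, 0, 0], "fingers": 1},
    {"dp": [-0.6, 0.59, 0], "turn": [0, 0, 0], "fingers": 1},
    {"dp": [-0.6, 0.59, 0], "turn": [0, 0, 0], "fingers": 1},
    {"dp": [0, 0, 0], "turn": [0, 0, 0], "fingers": 1}
  ]
}}

```text
clock: 17.55
eef_pos: [604.3, 35.4, 208.8]
tcp_rot: [3.138, 0.001, 1.265]
contact_force: [-0.6, 0.5, -2.5]
opening: 0.111
grasp_force: 78.9
```

Request:
{"method": "play_rows", "body": {
  "rows": [
    {"dp": [0, 0, 0], "turn": [0, 0, 0], "fingers": 1},
    {"dp": [0, 0, 0], "turn": [0, 0, 0], "fingers": 1},
    {"dp": [0, 0, 0], "turn": [0, 0, 0], "fingers": 1}
  ]
}}

```text
clock: 17.8
eef_pos: [601.1, 41.2, 208.0]
tcp_rot: [-3.141, -0.0, 1.27]
contact_force: [-0.3, 0.0, -2.3]
opening: 0.105
grasp_force: 78.9
```

```bash
python3 chk.py
```

```text
[601.14729005  41.19650706 208.0222136 ] [-0.29333426  0.02569328 -2.2798964 ] [ 0.01833965 -0.02133978 -0.00894833] [-3.14140503e+00 -2.76090924e-04  1.26975607e+00]
t r 15 [174.2 233.6] (array([515.62671432, 186.88444079]), np.float64(-2.6729445825617324), array([17.72031018,  4.15283887])) turn 1.5713519289719393 tool off 113.77810247985313 -124.87308079093083
t b none
w r 691 [135.90448625  38.20115774] (array([527.0887194 , 189.14019687]), np.float64(-2.695046015634217), array([42.59257   , 11.24091893])) turn 1.593453362044424 tool off 119.33105710355196 -114.5954015311844
w b 178 [282.25280899 172.31460674] (array([605.34884532,  50.98570303]), np.float64(-1.896790533116899), array([17.443244  ,  7.66494698])) turn 0.7951978795271062 tool off 10.594780984498412 1.1099731598469944
s r 50 [224.22 150.02] (array([525.01834214, 188.49831225]), np.float64(-2.6732312919956773), array([42.52390238, 10.89969494])) turn 1.5716386384058847 tool off 118.1041434551389 -116.38234326086871
s b 5 [278.8 186.4] (array([596.04486983,  20.40796126]), np.float64(0.21985249232794216), array([5.47781126, 3.85340582])) turn 1.820147507672058 tool off -21.366593082607615 1.2911345642337722
```

Red is fully home (1.57). Now blue: lower, then turn 1.09 rad to the stop.

Request:
{"method": "play_rows", "body": {
  "rows": [
    {"dp": [0, 0, 0.35], "turn": [0, 0, 0], "fingers": 1},
    {"dp": [0, 0, 0.35], "turn": [0, 0, 0], "fingers": 1},
    {"dp": [0, 0, 0.3], "turn": [0, 0, 0], "fingers": 1},
    {"dp": [0, 0, 0.3], "turn": [0, 0, 0], "fingers": 1},
    {"dp": [0, 0, 0], "turn": [0, 0, 0], "fingers": 1}
  ]
}}

```text
clock: 18.37
eef_pos: [599.8, 40.7, 153.0]
tcp_rot: [-3.138, 0.001, 1.271]
contact_force: [0.4, -0.5, -3.2]
opening: 0.106
grasp_force: 78.8
```

Request:
{"method": "play_rows", "body": {
  "rows": [
    {"dp": [0, 0, 0], "turn": [0, 0, 0.86], "fingers": 1},
    {"dp": [0, 0, 0], "turn": [0, 0, 0.86], "fingers": 1},
    {"dp": [0, 0, 0], "turn": [0, 0, 0.86], "fingers": 1},
    {"dp": [0, 0, 0], "turn": [0, 0, 0.86], "fingers": 1},
    {"dp": [0, 0, 0], "turn": [0, 0, 0.86], "fingers": 1}
  ]
}}

```text
clock: 18.78
eef_pos: [602.1, 40.5, 156.0]
tcp_rot: [3.141, -0.001, 0.816]
contact_force: [1.2, -0.8, -4.7]
opening: 0.107
grasp_force: 78.7
```

Request:
{"method": "play_rows", "body": {
  "rows": [
    {"dp": [0, 0, 0], "turn": [0, 0, 0.86], "fingers": 1},
    {"dp": [0, 0, 0], "turn": [0, 0, 0.86], "fingers": 1},
    {"dp": [0, 0, 0], "turn": [0, 0, 0.86], "fingers": 1},
    {"dp": [0, 0, 0], "turn": [0, 0, 0.86], "fingers": 1},
    {"dp": [0, 0, 0], "turn": [0, 0, 0.86], "fingers": 1}
  ]
}}

```text
clock: 19.2
eef_pos: [602.1, 40.5, 156.0]
tcp_rot: [3.141, -0.001, 0.365]
contact_force: [0.9, 0.6, -5.5]
opening: 0.108
grasp_force: 78.7
```

Request:
{"method": "play_rows", "body": {
  "rows": [
    {"dp": [0, 0, 0], "turn": [0, 0, 0.86], "fingers": 1},
    {"dp": [0, 0, 0], "turn": [0, 0, 0.5], "fingers": 1},
    {"dp": [0, 0, 0], "turn": [0, 0, 0.45], "fingers": 1},
    {"dp": [0, 0, 0], "turn": [0, 0, 0], "fingers": 1},
    {"dp": [0, 0, 0], "turn": [0, 0, 0], "fingers": 1}
  ]
}}

```text
clock: 19.62
eef_pos: [602.0, 40.4, 156.0]
tcp_rot: [3.141, -0.001, 0.182]
contact_force: [1.3, -0.1, -4.7]
opening: 0.103
grasp_force: 78.9
```

Request:
{"method": "play_rows", "body": {
  "rows": [
    {"dp": [0, 0, 0], "turn": [0, 0, 0], "fingers": 1},
    {"dp": [0, 0, 0], "turn": [0, 0, 0], "fingers": 1}
  ]
}}

```text
clock: 19.78
eef_pos: [601.9, 40.4, 156.0]
tcp_rot: [3.141, -0.001, 0.181]
contact_force: [2.0, 0.6, -2.9]
opening: 0.11
grasp_force: 79.0
```

```bash
python3 - <<'E'
from h import *
q=r.sense();print(q['eef_pos'],q['contact_force'],q['wrist_torque'],q['tcp_rot'])
E
```

```text
[601.94876411  40.44990268 156.00977476] [ 1.96792358  0.60670924 -2.92183706] [-0.12972143 -0.40625935  0.33307888] [ 3.14140705e+00 -8.02956801e-04  1.81277046e-01]
```

Request:
{"method": "play_rows", "body": {
  "rows": [
    {"dp": [0, 0, 0], "turn": [0, 0, -0.9], "fingers": 1},
    {"dp": [0, 0, 0], "turn": [0, 0, -0.9], "fingers": 1},
    {"dp": [0, 0, 0], "turn": [0, 0, -0.9], "fingers": 1},
    {"dp": [0, 0, -0.3], "turn": [0, 0, 0], "fingers": 1},
    {"dp": [0, 0, -0.5], "turn": [0, 0, 0], "fingers": 1}
  ]
}}

```text
clock: 20.2
eef_pos: [599.7, 40.4, 186.5]
tcp_rot: [-3.14, 0.004, 0.46]
contact_force: [0.2, 0.1, -3.0]
opening: 0.104
grasp_force: 78.8
```

Request:
{"method": "play_rows", "body": {
  "rows": [
    {"dp": [0, 0, -0.5], "turn": [0, 0, 0], "fingers": 1},
    {"dp": [0, 0, 0], "turn": [0, 0, 0.98], "fingers": 1},
    {"dp": [0, 0, 0], "turn": [0, 0, 0.98], "fingers": 1},
    {"dp": [0, 0, 0], "turn": [0, 0, 0.98], "fingers": 1},
    {"dp": [0, 0, 0], "turn": [0, 0, 0.98], "fingers": 1}
  ]
}}

```text
clock: 20.62
eef_pos: [601.5, 40.5, 208.9]
tcp_rot: [-3.141, -0.0, 0.044]
contact_force: [0.5, -0.3, -3.3]
opening: 0.106
grasp_force: 78.9
```

Request:
{"method": "play_rows", "body": {
  "rows": [
    {"dp": [0, 0, 0], "turn": [0, 0, 0.98], "fingers": 1},
    {"dp": [0, 0, 0], "turn": [0, 0, 0.98], "fingers": 1},
    {"dp": [0, 0, 0], "turn": [0, 0, 0.98], "fingers": 1},
    {"dp": [0.03, 0.83, 0], "turn": [0, 0, 0], "fingers": 1},
    {"dp": [0.03, 0.83, 0], "turn": [0, 0, 0], "fingers": 1}
  ]
}}

```text
clock: 21.03
eef_pos: [587.2, -23.8, 208.6]
tcp_rot: [-3.141, -0.0, -0.257]
contact_force: [-0.0, 0.2, -3.2]
opening: 0.103
grasp_force: 78.9
```

Request:
{"method": "play_rows", "body": {
  "rows": [
    {"dp": [0.03, 0.83, 0], "turn": [0, 0, 0], "fingers": 1},
    {"dp": [0.03, 0.83, 0], "turn": [0, 0, 0], "fingers": 1},
    {"dp": [0.03, 0.83, 0], "turn": [0, 0, 0], "fingers": 1},
    {"dp": [0.03, 0.83, 0], "turn": [0, 0, 0], "fingers": 1},
    {"dp": [0.03, 0.83, 0], "turn": [0, 0, 0], "fingers": 1}
  ]
}}

```text
clock: 21.45
eef_pos: [550.3, -187.9, 208.9]
tcp_rot: [-3.141, -0.001, -0.259]
contact_force: [0.6, 0.4, -3.3]
opening: 0.104
grasp_force: 78.9
```

Request:
{"method": "play_rows", "body": {
  "rows": [
    {"dp": [0.03, 0.83, 0], "turn": [0, 0, 0], "fingers": 1},
    {"dp": [0, 0, 0], "turn": [0, 0, 0], "fingers": 1},
    {"dp": [0, 0, 0], "turn": [0, 0, 0], "fingers": 1},
    {"dp": [0, 0, 0], "turn": [0, 0, 0], "fingers": 1},
    {"dp": [0, 0, 0], "turn": [0, 0, 0], "fingers": 1}
  ]
}}

```text
clock: 21.87
eef_pos: [543.9, -218.0, 208.1]
tcp_rot: [-3.141, -0.0, -0.256]
contact_force: [0.2, -0.0, -3.0]
opening: 0.108
grasp_force: 79.0
```

```bash
python3 chk.py | grep -v ^w; python3 - <<'E'
from h import *
w=grab('wrist');s=grab('side')
p=cv2.hconcat([cv2.resize(w['pixels'],(480,360)),cv2.resize(s['pixels'][170:350,240:400],(320,360),interpolation=2)])
cv2.imwrite('pics/m3.png',p[:,:,::-1])
E
```

```text
[ 543.89016284 -217.97734764  208.07370242] [ 0.16472482 -0.00913223 -3.01253833] [-0.00321541 -0.00301928  0.0233427 ] [-3.14109888e+00 -5.16697923e-05 -2.56147260e-01]
t r 21 [172.42857143 229.9047619 ] (array([524.21758093, 191.09835532]), np.float64(-2.668584255804683), array([36.5550004 ,  2.08096235])) turn 1.5669916022148893 tool off -122.67226958852063 -390.74474469059254
t b 24 [237.41666667 197.        ] (array([599.80559881,  40.3495245 ]), np.float64(-2.6773480573037443), array([36.73074483,  3.21069279])) turn 1.5757554037139512 tool off -11.357410868845704 -264.0649883391196
s r 53 [224.13207547 150.16981132] (array([524.63939286, 188.06260634]), np.float64(-2.667560693127434), array([44.0331184 , 10.97633603])) turn 1.5659680395376405 tool off -121.49509659796524 -387.91491061391685
s b 52 [277.32692308 181.23076923] (array([599.78416094,  36.75621358]), np.float64(-2.6007652876288874), array([49.62340395, 10.94773855])) turn 1.4991726340390947 tool off -10.467764555129833 -260.5834840110075
```

View pics/m3.png

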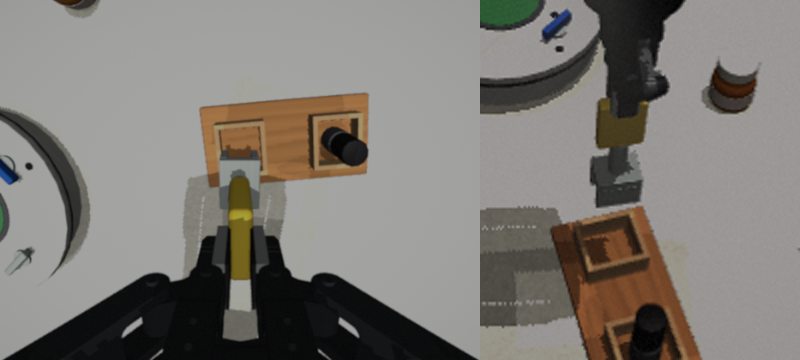

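Both nuts read home, and the foot hangs centred over the empty pocket (pocket at ~(240,150) in the wrist view). Lowering.

Request:
{"method": "play_rows", "body": {
  "rows": [
    {"dp": [0, 0.03, 0.4], "turn": [0, 0, 0], "fingers": 1},
    {"dp": [0, 0, 0.6], "turn": [0, 0, 0], "fingers": 1},
    {"dp": [0, 0, 0.5], "turn": [0, 0, 0], "fingers": 1},
    {"dp": [0, 0, 0.4], "turn": [0, 0, 0], "fingers": 1},
    {"dp": [0, 0, 0], "turn": [0, 0, 0], "fingers": 1}
  ]
}}

```text
clock: 22.53
eef_pos: [541.3, -218.8, 128.4]
tcp_rot: [-3.141, 0.006, -0.255]
contact_force: [-1.1, 0.1, -2.8]
opening: 0.108
grasp_force: 78.9
```

Request:
{"method": "play_rows", "body": {
  "rows": [
    {"dp": [0, 0, 0.3], "turn": [0, 0, 0], "fingers": 1},
    {"dp": [0, 0, 0.3], "turn": [0, 0, 0], "fingers": 1},
    {"dp": [0, 0, 0.15], "turn": [0, 0, 0], "fingers": 1},
    {"dp": [0, 0, 0.05], "turn": [0, 0, 0], "fingers": 1},
    {"dp": [0, 0, 0], "turn": [0, 0, 0], "fingers": 1}
  ]
}}

```text
clock: 22.95
eef_pos: [543.1, -220.0, 99.3]
tcp_rot: [-3.142, 0.001, -0.256]
contact_force: [0.7, -0.1, -2.6]
opening: 0.107
grasp_force: 79.0
```

Request:
{"method": "play_rows", "body": {
  "rows": [
    {"dp": [0, 0, 0], "turn": [0, 0, 0], "fingers": 1},
    {"dp": [0, 0, 0], "turn": [0, 0, 0], "fingers": 1}
  ]
}}

```text
clock: 23.12
eef_pos: [543.8, -220.3, 100.3]
tcp_rot: [3.141, -0.001, -0.256]
contact_force: [0.9, -0.2, -3.2]
opening: 0.108
grasp_force: 79.0
```

Request:
{"method": "play_rows", "body": {
  "rows": [
    {"dp": [0, 0, 0.04], "turn": [0, 0, 0], "fingers": 1},
    {"dp": [0, 0, 0.02], "turn": [0, 0, 0], "fingers": 1},
    {"dp": [0, 0, 0], "turn": [0, 0, 0], "fingers": 1},
    {"dp": [0, 0, 0], "turn": [0, 0, 0], "fingers": 1}
  ]
}}

```text
clock: 23.45
eef_pos: [543.8, -220.3, 97.8]
tcp_rot: [3.142, -0.001, -0.256]
contact_force: [-0.4, 0.3, 1.9]
opening: 0.104
grasp_force: 79.6
```

Request:
{"method": "play_rows", "body": {
  "rows": [
    {"dp": [0, 0, 0], "turn": [0, 0, 0], "fingers": 0.8},
    {"dp": [0, 0, 0], "turn": [0, 0, 0], "fingers": 0.6},
    {"dp": [0, 0, 0], "turn": [0, 0, 0], "fingers": 0.3},
    {"dp": [0, 0, 0], "turn": [0, 0, 0], "fingers": 0},
    {"dp": [0, 0, 0], "turn": [0, 0, 0], "fingers": 0}
  ]
}}

```text
clock: 23.87
eef_pos: [543.4, -220.2, 97.3]
tcp_rot: [3.142, 0.0, -0.256]
contact_force: [-0.3, 0.1, 0.5]
opening: 0.765
grasp_force: 0.0
```

Request:
{"method": "play_rows", "body": {
  "rows": [
    {"dp": [0, 0, 0], "turn": [0, 0, 0], "fingers": 0},
    {"dp": [0, 0, 0], "turn": [0, 0, 0], "fingers": 0},
    {"dp": [0, 0, 0], "turn": [0, 0, 0], "fingers": 0},
    {"dp": [0, 0, 0], "turn": [0, 0, 0], "fingers": 0},
    {"dp": [0, 0, 0], "turn": [0, 0, 0], "fingers": 0}
  ]
}}

```text
clock: 24.28
eef_pos: [543.4, -220.2, 97.3]
tcp_rot: [-3.142, -0.0, -0.256]
contact_force: [0.2, 1.3, 0.9]
opening: 0.999
grasp_force: 0.0
```

Request:
{"method": "play_rows", "body": {
  "rows": [
    {"dp": [0, 0, -0.3], "turn": [0, 0, 0], "fingers": 0},
    {"dp": [0, 0, -0.6], "turn": [0, 0, 0], "fingers": 0},
    {"dp": [0, 0, -0.6], "turn": [0, 0, 0], "fingers": 0},
    {"dp": [0, 0, -0.6], "turn": [0, 0, 0], "fingers": 0},
    {"dp": [0, 0, -0.6], "turn": [0, 0, 0], "fingers": 0}
  ]
}}

```text
clock: 24.7
eef_pos: [543.3, -220.1, 207.4]
tcp_rot: [3.142, -0.001, -0.256]
contact_force: [0.3, -0.8, -0.5]
opening: 0.995
grasp_force: 0.0
```

Request:
{"method": "play_rows", "body": {
  "rows": [
    {"dp": [0, 0, 0], "turn": [0, 0, 0], "fingers": 0},
    {"dp": [0, 0, 0], "turn": [0, 0, 0], "fingers": 0},
    {"dp": [0, 0, 0], "turn": [0, 0, 0], "fingers": 0}
  ]
}}

```text
clock: 24.95
eef_pos: [543.1, -220.0, 205.4]
tcp_rot: [-3.142, 0.0, -0.256]
contact_force: [-0.1, 0.1, -0.9]
opening: 1.002
grasp_force: 0.0
```

```bash
python3 - <<'E'
from h import *
w=grab('wrist');s=grab('side')
uv,c=blob(mask(s,'y'),(280,240,340,290));print(c,axis(plane(s,uv,140)))
p=cv2.hconcat([cv2.resize(w['pixels'],(480,360)),cv2.resize(s['pixels'][170:350,240:400],(320,360),interpolation=2)])
cv2.imwrite('pics/m4.png',p[:,:,::-1])
E
```

```text
[308.15503876 264.6124031 ] (array([ 540.37909906, -228.58439014]), np.float64(-2.948573775754719), array([48.65542344, 38.51285728]))
```

View pics/m4.png

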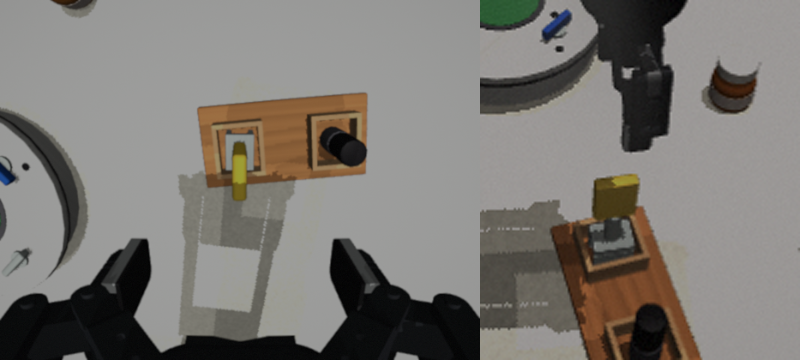

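The wrench stands upright in its pocket (paddle at ~(615,197) in the side crop, same place as at the start). The gripper is open and clear above it, so I'm handing in.

```bash
python3 -c "from rig import r;print(r.sign_off())"
```

```text
the job is handed in; nothing more can be done
None
```

I turned red and blue half way, then fully home in the order you gave, stood the wrench upright back in its own pocket with the gripper clear, and handed the job in at about 25 s; the verdict was not shown.

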